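# Load the tool dryer and turn it to full heat

## Robot

A 6-joint arm with a two-finger parallel gripper is mounted at the origin on the work surface. World frame = base frame: x ahead of the robot, y to its left, z up, the work surface at z = 0. Lengths are in mm, angles in rad, forces in N, time in s.
With the tool pointing down it reaches from about 300 to 850 mm from the base axis. Payload 5.4 kg.
Tool frame: the origin (TCP) lies at the very end of the fingers, on their centre line; the grasp point (between the pads) lies 19 mm behind it (bot.grip_depth is the distance from the TCP to the grasp point, in mm); z points along the fingers, y is the line along which they close (so a half turn about z gives the same grasp; the last joint's range is limited). The gripper opens to 85 mm and grips with 20 to 120 N. Pads are 22 mm wide; open, the fingers measure 114 mm over their backs; the gripper's body (76 mm by 85 mm) begins 54 mm behind the grasp point. The pads swing forward as they close: fully open they stand 13 mm farther back than shut.
Start: joints at [-1.5, 0.158, 1.597, -0, 1.386, -0.21], TCP at [159.323, -552.469, 191.499] pointing down, gripper open.
Joint ranges: [-2.91, 2.91], [-0.94, 2.29], [0.18, 2.7], [-1.29, 4.43], [0.17, 2.64], [-3, 3]. Speed limits (rad/s): [2.57, 2.57, 3.14, 3.14, 3.14, 3.14].

## Interface

Orientations are given as [roll, pitch, yaw] about the fixed x, y, z axes, in that order (R = Rz(yaw) Ry(pitch) Rx(roll)).
In Python, from plant import bot gives the robot as it stands.
- The arm moves only by the shell command python3 -m pendant 'ROWS' [FORCE]. ROWS is JSON, a list of rows, each a list of 3 entries, a list of its own where there are three numbers: the turn, a rotation vector about the world's x, y, z in units of 8 degrees (1.0 is 8 degrees), then the shift along the world's x, y, z in units of 50 mm (1.0 is 50 mm), then the opening in per cent of the stroke, from 0 (shut) to 100 (fully open). In form: [[[rx, ry, rz], [tx, ty, tz], hand], ...]. A call has 1 to 20 rows; each row is the pose to reach, as a shift and turn from the pose commanded when the call began; what a row does not reach only later rows make up. A row lasts 1/10 s, in which the tool goes at most 50 mm and 8.59 degrees, less where a joint would pass 70% of its speed; a pose out of reach is approached as far as the arm can. A call with a gripper value outside its range is refused whole. The fingers move at their own pace and stop on an object; FORCE is the grip in N (left out, the last holds). Time passes only in rows, so rows that repeat a pose let the fingers close. It gives the time, the measured TCP pose, the force, the opening and the grip force at its end, in the units of the state.
- bot.read_state(): the state, without advancing time (a new reading comes with each control period).
- bot.read_camera(name): name is "side" or "top" or "wrist"; returns (picture, depth): 384x512x3 uint8, blue, green, red; 384x512 float32, mm along the optical axis (not along the pixel's ray), 0 where there is no reading.
- bot.camera_info(name): a dict with "vertical_fov" (degrees; the focal length in pixels is half the picture's height over the tangent of half this angle, whatever the lens; pixels are square), "cx", "cy" (the principal point, pixels), "rvec" (rotation vector, rad) and "tvec" (3), from world to camera coordinates, as OpenCV has them; the wrist camera has in their place "tool_from_camera" (4x4, takes a point from camera to tool coordinates, whose origin is the TCP and whose axes are the flange's). Camera axes: x right, y down, z forward; pixel columns grow to the right and rows downward; lengths in mm; the calibration is good to about 2 mm. The wrist camera is an equidistant fisheye: a pixel r from the principal point sees the ray r / f radians off the axis. A picture is of the moment at which its call begins: read the wrist's pose just before it. camera_info takes no time and is no camera call.
- bot.close_job(): hands the job in; it is judged then, once.
The state is a dict: "time_s": time; "q": joint angles; "dq": joint speeds; "joint_torque": joint torques, N m; "position": TCP position; "orientation": TCP orientation; "force": force on the tool from outside, world axes, zero at the start; "moment": the same for the moment, N m; "grip_width": finger opening in mm; "gripper_force": force on a finger pad.
Only numpy, scipy, OpenCV 4.12 (cv2) and the standard library are available. Lean on these libraries where they do the work, as an engineer would, in place of code of your own. Each camera call takes 0.05 s, during which the arm holds its last target. There are 200 camera calls.

## Task

Put the three washed pottery tools - the wooden paddle, the blue-handled loop tool and the red rib - into the dryer's open tray so that they lie down inside it, below its rim. Then turn the dryer's heat knob clockwise all the way to its stop and let go. Leave everything else on the table where it is.

Things in the scene. Friction and masses are not known exactly. Their poses are not given: they have to be found in the camera images.
- dryer: Fixed tool dryer: open steel tray, white sloping control panel on its right (-y). Origin on the table under the tray's centre; x away from the robot, y left, z up. Tray inside 220 (x) by 240 mm (y), rim 80 mm above the table, walls 8 mm. Panel: x -112 to 100, y -128 to -240 mm; its top slopes 0.35 rad, from 47 mm high in front to 117 mm at the back.
- tray_floor (a point): Centre of the tray's inner floor, 30 mm above the table; axes as the dryer's.
- knob_axis (a point): Fixed point on the heat knob's axis at gripping height, 26 mm above the panel face. z: along the axis out of the panel, leaning 0.35 rad from vertical to the dryer's -x; y: the dryer's y; x up the slope. Black six-sided knob, 52 mm over its flats, 60 over corners, top 42 mm above the face, on a round skirt 66 mm wide reaching 12 mm above the face. Grip it across two opposite flats.
- heat_knob (a joint): Heat knob's turn, rad, growing clockwise as seen from above. At 0 (low stop) its white pointer line points to knob_axis -x, with two flats parallel to the pointer. Turning takes a steady 0.12 N m; the hard stop at full heat, 3 to 4 rad from the low stop, is felt as a sharp rise. Stays where left; starts at 0.5 to 1.9: more than one grasp away.
- paddle: Pale wooden paddle lying flat along its x axis, 175 mm long. Origin under the joint of blade and handle. Blade on +x: 85 mm long, 58 mm wide, 14 mm thick; handle on -x: 90 mm long, 24 mm wide, 18 mm thick. About 90 g.
- paddle_grip (a point): On the paddle's handle, 14 mm to -x of the origin and 9 mm above its underside, near the balance point; axes as the paddle's.
- loop_tool: Double-ended trimming tool lying along its x axis, 180 mm long: blue handle 100 mm long, 20 mm wide (y), 18 mm high, with brass ferrules and a steel wire loop 36 mm wide at each end. Origin under its centre, which is the balance point. About 80 g.
- rib: Red hard-plastic rib, a flat slab with round ends, lying flat: 122 mm long (x), 50 mm wide (y), 16 mm thick. Origin under its centre, which is the balance point. About 90 g.
- bowl: Terracotta bowl, 116 mm wide, 50 mm high; bystander. Origin under its centre.
- glaze_bottle: Blue glaze bottle with white cap, 64 mm wide, 150 mm high; bystander. Origin under its centre.
- glaze_jar: Amber glass glaze jar, 76 mm wide, 90 mm high; bystander. Origin under its centre.
- mug: White mug, 80 mm wide, 85 mm high, handle on its +y side; bystander. Origin under its centre.
- slip_pot: Small white pot with yellow lid, 60 mm wide, 60 mm high; bystander. Origin under its centre.
- brush: Broad brush, blue handle, 180 mm long; lying near the table's far edge; bystander, it is not one of the washed tools. Origin under its centre.
Mind the look-alikes: they are no part of the job. Of the things shaped like the rib, the red one is meant.

How it is judged:
By the outcome, as a careful person would: the job done as asked, in the order asked, and still so for the second after the job is handed in, with the robot touching nothing.
It also fails if it takes over 72 s, if anything falls off the work surface, if the arm or the gripper's body presses on something with over 40 N, if the wrist force passes 120 N, or if a joint passes its speed limit or range.

## Working session

There is one attempt and no reset: what is moved stays moved. The work goes in short steps, Python scripts to look and compute and a shell command to move; the robot and the scene stay as the last step left them, time stands still between calls to the robot, and variables do not carry over. Pictures are saved under pics/ and viewed, at most 10 in all, crops included, and the job is handed in when it is done.

```bash
ls; mkdir -p pics
python3 - <<'E'
from plant import bot
import cv2,numpy as np
for n in ("top","side"):
    p,d=bot.read_camera(n); cv2.imwrite(f"pics/{n}0.png",p); np.savez(f"{n}0.npz",p=p,d=d)
    print(n,bot.camera_info(n))
print(bot.camera_info("wrist")); s=bot.read_state(); print(s)
E
```

```text
pics
top {'vertical_fov': 47.164131005555795, 'cx': 264.3493129198331, 'cy': 197.23551874460563, 'rvec': array([ 2.14495367, -2.13152663,  0.1499804 ]), 'tvec': array([ -82.99019555,  553.02555587, 1356.2541571 ])}
side {'vertical_fov': 55.59259994425851, 'cx': 251.80945421756306, 'cy': 182.5675997011625, 'rvec': array([ 0.30894084, -2.7843432 ,  1.24357182]), 'tvec': array([496.32288851, 187.32830312, 841.54941368])}
{'vertical_fov': 65.70646984690485, 'cx': 254.11471180148598, 'cy': 187.7125362345739, 'tool_from_camera': array([[-4.01837165e-04, -9.63880762e-01, -2.66333843e-01,
         6.70235599e+01],
       [ 9.99999714e-01, -2.16663481e-04, -7.24651763e-04,
         4.10696352e-01],
       [ 6.40773075e-04, -2.66334058e-01,  9.63880573e-01,
        -1.80760454e+02],
       [ 0.00000000e+00,  0.00000000e+00,  0.00000000e+00,
         1.00000000e+00]])}
{'time_s': 0.1, 'q': array([-1.50009735e+00,  1.59004245e-01,  1.59811507e+00, -2.87623785e-05,
        1.38620367e+00, -2.10116596e-01]), 'dq': array([ 0.00194846,  0.00072428, -0.00183349, -0.00102899,  0.00127761,
        0.00051509]), 'joint_torque': array([-5.19528694e-04, -3.96991754e+01, -3.32338285e+01, -1.53164942e-04,
        4.23749079e-03, -1.00328609e-06]), 'position': array([ 159.27162114, -551.86082906,  190.60079208]), 'orientation': array([-3.13989448e+00, -3.33259697e-04,  2.80820590e-01]), 'force': array([-0.70224186, -0.22418403,  0.09053012]), 'moment': array([ 0.01886275, -0.03748331,  0.02756775]), 'gripper_force': 0.0, 'grip_width': 85.20128501551868}
```

View pics/top0.png

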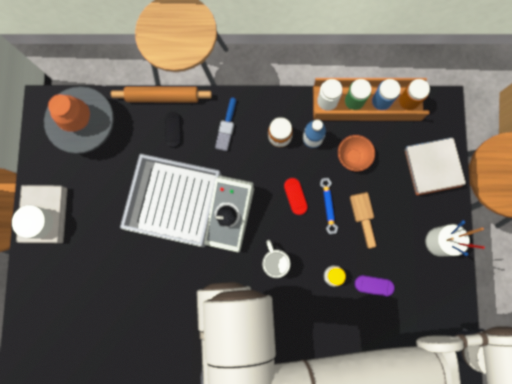

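View pics/side0.png

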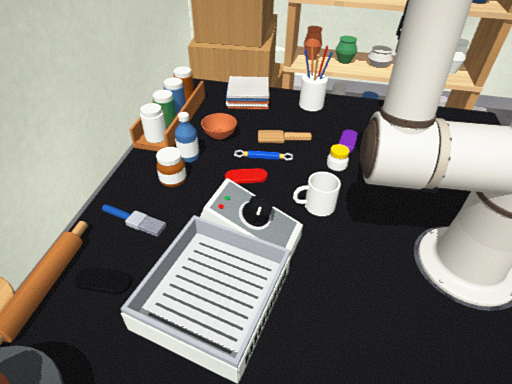

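The top view shows the red rib at about (295,196), the loop tool at (329,206) and the paddle at (364,220), blade up. The dryer tray is at (172,200), the knob at (227,215), the mug at (276,263) and the slip pot at (335,276). The purple rib at (375,286) is a look-alike. The side view agrees with this.

```bash
cat > h.py <<'E'
import numpy as np,cv2
from plant import bot
from scipy.spatial.transform import Rotation as R
def cloud(name,d):
    c=bot.camera_info(name); f=192/np.tan(np.radians(c['vertical_fov']/2))
    v,u=np.mgrid[:384,:512]; P=np.dstack([(u-c['cx'])/f*d,(v-c['cy'])/f*d,d])
    M=R.from_rotvec(c['rvec']).as_matrix(); return (P-c['tvec'])@M   # M^T (P-t)
def proj(name,X):
    c=bot.camera_info(name); f=192/np.tan(np.radians(c['vertical_fov']/2))
    K=np.array([[f,0,c['cx']],[0,f,c['cy']],[0,0,1]]); return cv2.projectPoints(np.float64(X).reshape(-1,3),c['rvec'],c['tvec'],K,None)[0].reshape(-1,2)
def plane(name,uv,z):   # pixels to points at height z
    c=bot.camera_info(name); f=192/np.tan(np.radians(c['vertical_fov']/2)); M=R.from_rotvec(c['rvec']).as_matrix()
    uv=np.float64(uv).reshape(-1,2); r=np.c_[(uv-[c['cx'],c['cy']])/f,np.ones(len(uv))]@M; o=-M.T@c['tvec']
    return o+r*((z-o[2])/r[:,2])[:,None]
E
cat > m.py <<'E'
from h import *
a=np.load('top0.npz'); p,d=a['p'],a['d']; C=cloud('top',d); hsv=cv2.cvtColor(p,cv2.COLOR_BGR2HSV)
def roi(u0,v0,u1,v1):
    m=np.zeros(d.shape,bool); m[v0:v1,u0:u1]=1; return m
print('table z',np.median(C[...,2][roi(60,270,180,330)]))
for n,(r,zt) in dict(rib=((278,172,311,220),16),loop=((314,172,344,240),9),paddle=((346,188,380,252),15)).items():
    m=roi(*r)&(p.max(2)>70)
    m=m.astype(np.uint8); k,l,s,_=cv2.connectedComponentsWithStats(m); m=l==1+s[1:,4].argmax()
    v,u=np.nonzero(m); X=plane('top',np.c_[u,v],zt)[:,:2]
    b=cv2.minAreaRect(X.astype(np.float32)); e=np.linalg.eigh(np.cov(X.T))[1][:,1]
    print(n,len(u),'mean',X.mean(0).round(1),'rect',np.round(b,1) if 0 else b,'axis',np.arctan2(e[1],e[0]),'z',np.median(C[m][:,2]))
    if n=='paddle':
        t=(X-X.mean(0))@e; print([(int(q),int((np.abs(t-q)<4).sum())) for q in range(-90,91,10)],'ends',t.min(),t.max())
# dryer: rim points
m=roi(115,145,262,262)&(C[...,2]>70)&(C[...,2]<90); X=C[m]
u=roi(115,145,225,262)&m
b=cv2.minAreaRect(C[u][:,:2].astype(np.float32)); print('rim',u.sum(),b)
w=roi(115,145,262,262)&(C[...,2]>12)&(C[...,2]<125); b=cv2.minAreaRect(C[w][:,:2].astype(np.float32)); print('dryer all',b, cv2.boxPoints(b))
# obstacles
for n,r in dict(mug=(258,238,294,282),slip=(322,262,348,288),bowl=(336,134,378,174),bottle=(302,118,328,148),jar=(266,116,294,147),purple=(354,272,396,298)).items():
    m=roi(*r)&(C[...,2]>12); X=C[m]; print(n,X[:,:2].min(0).round(),X[:,:2].max(0).round(),X[:,2].max().round())
cv2.imwrite('pics/dry0.png',cv2.resize(p[145:285,115:315],None,fx=4,fy=4,interpolation=cv2.INTER_CUBIC))
E
python3 m.py
```

```text
table z -0.6082631956908329
rib 661 mean [ 562.4 -178.6] rect ((563.0503540039062, -178.68212890625), (128.95858764648438, 58.72537612915039), 18.243619918823242) axis -2.8279258435236367 z 13.874188031232187
loop 528 mean [ 532.5 -286.7] rect ((533.5144653320312, -285.9551086425781), (187.4466552734375, 41.851043701171875), 7.621198654174805) axis -3.019649965896804 z 11.397589894797235
paddle 880 mean [ 498.9 -398.6] rect ((485.26043701171875, -401.3625183105469), (182.4336700439453, 66.18523406982422), 12.30159854888916) axis -2.919917992522764 z 13.195630006129255
[(-90, 0), (-80, 6), (-70, 49), (-60, 51), (-50, 51), (-40, 51), (-30, 51), (-20, 51), (-10, 52), (0, 52), (10, 48), (20, 27), (30, 27), (40, 27), (50, 26), (60, 26), (70, 27), (80, 27), (90, 27)] ends -77.36580634624715 105.11725445645683
rim 1035 ((535.1649169921875, 185.39657592773438), (313.3752136230469, 237.3266143798828), 78.20451354980469)
dryer all ((577.818603515625, 147.62701416015625), (369.7864685058594, 340.7981262207031), 78.18614196777344) [[373.17526     1.5364838]
 [706.7546    -68.23607  ]
 [782.4619    293.71753  ]
 [448.88263   363.4901   ]]
mug [ 305. -156.] [414. -77.] 1423.0
slip [ 281. -325.] [344. -95.] 1423.0
bowl [ 344. -430.] [755. -95.] 1423.0
bottle [ 344. -286.] [824. -95.] 1423.0
jar [ 344. -166.] [801. -93.] 1423.0
purple [ 251. -485.] [344. -95.] 1423.0
```

View pics/dry0.png

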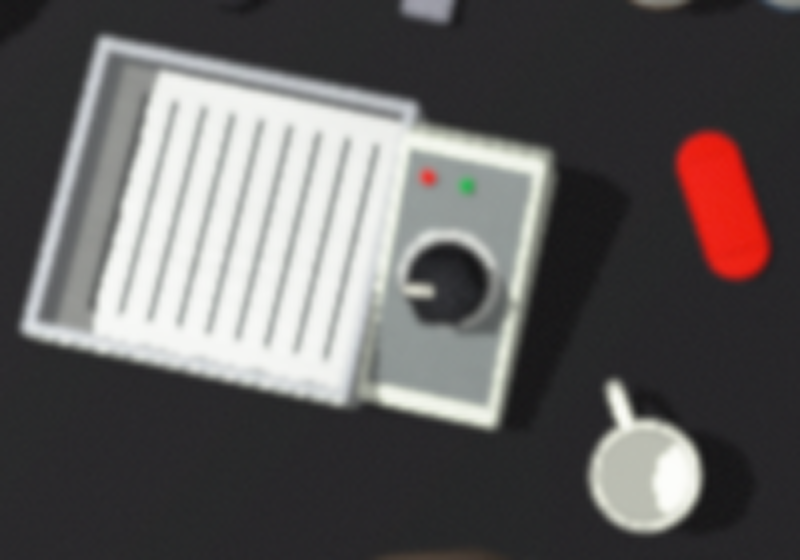

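The knob pointer points left in the crop, (412,291) from centre (448,284), so it starts near π/2. I'll get the dryer frame from the rim corners and hover over the paddle handle.

```bash
python3 - <<'E'
from h import *
c=np.array([[100,37],[417,105],[22,332],[352,404]])/4+[115,145]-0.4
X=plane('top',c,80)[:,:2]; tl,tr,bl,br=X; print(X.round(1), X.mean(0))
for a,b in ((tl,tr),(bl,br),(tl,bl),(tr,br)): print(np.linalg.norm(b-a), np.degrees(np.arctan2(*(b-a)[::-1])))
k=plane('top',np.array([[448,284],[412,291]])/4+[115,145]-.4,120)[:,:2]; print('knob top~',k)
yaw=-0.205;r=np.array([[np.cos(yaw),np.sin(yaw)],[-np.sin(yaw),np.cos(yaw)]])
print('knob in dryer',r@(k[0]-X.mean(0)))
E
python3 -m pendant '[[[0,0,-0.42],[6.3,2.96,-2],60],[[0,0,-0.42],[6.3,2.96,-2],60],[[0,0,-0.42],[6.3,2.96,-2],60],[[0,0,-0.42],[6.3,2.96,-2],60],[[0,0,-0.42],[6.3,2.96,-2],60],[[0,0,-0.42],[6.3,2.96,-2],60],[[0,0,-0.42],[6.3,2.96,-2],60],[[0,0,-0.42],[6.3,2.96,-2],60],[[0,0,-0.42],[6.3,2.96,-2],60],[[0,0,-0.42],[6.3,2.96,-2],60],[[0,0,-0.42],[6.3,2.96,-2],60],[[0,0,-0.42],[6.3,2.96,-2],60]]' 40
```

```text
[[683.5 313.3]
 [630.2  62.6]
 [451.  361.8]
 [397.8 106.9]] [540.6295173  211.13518392]
256.3292488227506 -102.0111938928661
260.39673087537255 -101.79456653953656
237.43472566956714 168.2312804162371
236.50243753076853 169.2172789714552
knob top~ [[485.62227131  31.72061319]
 [480.22371194  58.4513084 ]]
knob in dryer [ -17.3325338 -186.8554751]
time_s: 1.3
position: [473.3, -405.8, 92.2]
orientation: [3.141, -0.0, 0.22]
force: [-0.3, 0.2, -0.3]
grip_width: 51.2
gripper_force: 0.0
```

```bash
python3 -m pendant '[[[0,0,0],[0,0,-0.9],60],[[0,0,0],[0,0,-1.5],60],[[0,0,0],[0,0,-1.74],60],[[0,0,0],[0,0,-1.74],60],[[0,0,0],[0,0,-1.74],0],[[0,0,0],[0,0,-1.74],0],[[0,0,0],[0,0,-1.74],0],[[0,0,0],[0,0,-1.74],0],[[0,0,0],[0,0,-1.74],0],[[0,0,0],[0,0,-1.74],0]]' 50
```

```text
time_s: 2.3
position: [474.4, -404.5, 4.7]
orientation: [3.141, -0.0, 0.222]
force: [0.1, 0.9, -0.1]
grip_width: -0.2
gripper_force: 0.0
```

Run:
```python
from h import *
s,_=bot.read_camera('side'); w,_=bot.read_camera('wrist')
cv2.imwrite('pics/a.png',np.hstack([cv2.resize(s[60:260,200:400],(400,400)),cv2.resize(w[:,64:448],(400,400))]))
```

```text
(no output)
```

View pics/a.png

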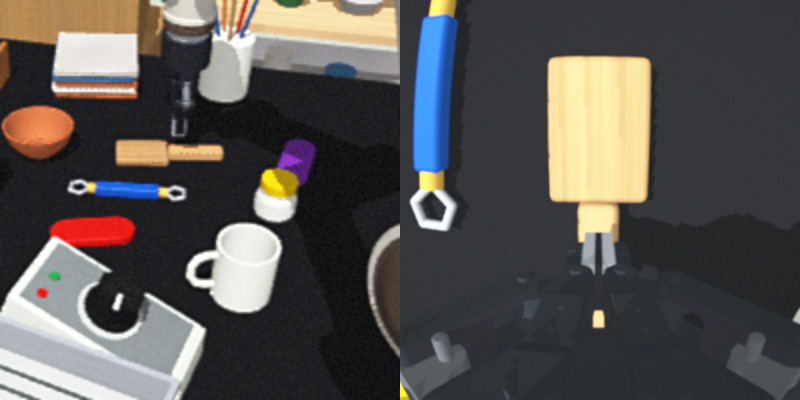

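The side view shows the closed fingertips at about (180,133) in the crop, just behind or above the handle at (195,153). In the wrist view they are centred on the handle. I'll check this numerically.

Run:
```python
from h import *
st=bot.read_state(); print(st['position'],st['grip_width'])
print('proj side tcp',proj('side',[st['position']]), 'top',proj('top',[st['position']]))
p,d=bot.read_camera('side'); C=cloud('side',d)
for v in range(110,145,3): print(v,[tuple(int(x) for x in C[v,u]) for u in (286,290,294,300)])
```

```text
[ 474.34919699 -404.41291377    4.52522541] -0.12786189383460111
proj side tcp [[287.94825823 136.82288598]] top [[365.02894652 223.7721671 ]]
110 [(486, -385, 114), (470, -345, 140), (459, -354, 136), (455, -590, 0)]
113 [(486, -395, 98), (469, -342, 132), (458, -346, 131), (453, -567, 2)]
116 [(484, -386, 93), (469, -356, 113), (457, -356, 114), (450, -546, 2)]
119 [(485, -396, 76), (470, -376, 90), (458, -378, 91), (448, -531, 0)]
122 [(484, -393, 67), (471, -389, 71), (467, -507, -1), (446, -510, 0)]
125 [(483, -397, 53), (470, -393, 58), (464, -483, 1), (444, -490, 0)]
128 [(488, -461, 0), (475, -462, 1), (462, -468, 0), (441, -472, 0)]
131 [(486, -441, 1), (472, -444, 1), (459, -448, 1), (439, -449, 3)]
134 [(481, -399, 18), (468, -401, 18), (455, -401, 20), (436, -409, 18)]
137 [(479, -393, 10), (466, -392, 13), (453, -396, 12), (434, -401, 12)]
140 [(478, -392, 0), (465, -396, -1), (452, -396, 0), (433, -404, -1)]
143 [(476, -373, 1), (463, -379, -1), (450, -381, 0), (431, -386, -1)]
```

```bash
cat >> h.py <<'E'
def wcloud(d,st=None):   # wrist fisheye: depth -> tool-frame and world points
    st=st or bot.read_state(); c=bot.camera_info('wrist'); f=192/np.tan(np.radians(c['vertical_fov']/2))
    v,u=np.mgrid[:384,:512]; x=u-c['cx']; y=v-c['cy']; r=np.hypot(x,y)+1e-9; k=np.tan(r/f)/r
    P=np.dstack([x*k*d,y*k*d,d,np.ones_like(d)]); T=(P@c['tool_from_camera'].T)[...,:3]
    return T, T@R.from_euler('xyz',st['orientation']).as_matrix().T+st['position']
E
python3 - <<'E'
from h import *
st=bot.read_state(); p,d=bot.read_camera('wrist'); T,W=wcloud(d,st)
print('table',np.round(W[60:100:20,100:440:60,2].ravel()), 'at (100,200)',W[100,400])
print('blade',W[120,254:256].round(1), W[190,254].round(1))
m=(np.abs(T[...,0])<25)&(np.abs(T[...,1])<25)&(d>0)
print('near axis tool z max', T[m][:,2].max(), [ (lo,int((m&(T[...,2]>lo)&(T[...,2]<lo+10)).sum())) for lo in range(-90,20,10)])
for v in range(190,330,8): print(v,[tuple(T[v,u].round().astype(int)) for u in (246,254,262)],p[v,246],p[v,254])
E
```

```text
table [16. -1. 13. 12. -1. -2. 15. -1. 13. 12. -1. -1.] at (100,200) [ 570.54801141 -483.15267326   -1.01355075]
blade [[ 532.6 -391.5   10.1]
 [ 532.8 -392.    11.6]] [ 491.7 -400.7   12.2]
near axis tool z max 8.010328122274785 [(-90, 1899), (-80, 693), (-70, 563), (-60, 496), (-50, 272), (-40, 0), (-30, 0), (-20, 956), (-10, 1456), (0, 1583), (10, 0)]
190 [(np.int64(18), np.int64(-5), np.int64(-7)), (np.int64(18), np.int64(0), np.int64(-8)), (np.int64(18), np.int64(5), np.int64(-8))] [158 225 251] [155 224 249]
198 [(np.int64(14), np.int64(-5), np.int64(-10)), (np.int64(13), np.int64(0), np.int64(-10)), (np.int64(14), np.int64(5), np.int64(-11))] [161 228 251] [155 225 250]
206 [(np.int64(9), np.int64(-5), np.int64(-12)), (np.int64(9), np.int64(0), np.int64(-12)), (np.int64(9), np.int64(5), np.int64(-11))] [183 244 254] [182 244 254]
214 [(np.int64(4), np.int64(-5), np.int64(-12)), (np.int64(4), np.int64(0), np.int64(-11)), (np.int64(4), np.int64(5), np.int64(-12))] [183 244 254] [182 243 254]
222 [(np.int64(-1), np.int64(-5), np.int64(-13)), (np.int64(-2), np.int64(0), np.int64(-
[... 1478 characters left out ...]
nt64(3), np.int64(-87))] [54 49 47] [53 51 49]
302 [(np.int64(-5), np.int64(-3), np.int64(-86)), (np.int64(-63), np.int64(0), np.int64(-11)), (np.int64(-5), np.int64(3), np.int64(-86))] [53 49 44] [178 240 254]
310 [(np.int64(-8), np.int64(-3), np.int64(-89)), (np.int64(-71), np.int64(0), np.int64(-11)), (np.int64(-8), np.int64(3), np.int64(-88))] [49 46 39] [174 239 254]
318 [(np.int64(10), np.int64(-2), np.int64(-114)), (np.int64(10), np.int64(0), np.int64(-114)), (np.int64(10), np.int64(3), np.int64(-114))] [49 44 40] [51 47 43]
326 [(np.int64(11), np.int64(-2), np.int64(-119)), (np.int64(10), np.int64(0), np.int64(-118)), (np.int64(10), np.int64(3), np.int64(-118))] [52 47 43] [51 47 41]
```

The fingertips actually end about 45 mm behind the reported TCP: the wrist depth gives tool z ≈ -48 and the side depth agrees. The arm has to go that much lower, so I'll approach in careful steps.

```bash
python3 -c "
from plant import bot; print(bot.grip_depth)"
python3 -m pendant '[[[0,0,0],[0,0,0],60],[[0,0,0],[0,0,0],60],[[0,0,0],[0,0,0],60],[[0,0,0],[0,0,0],60],[[0,0,0],[0,0,-0.3],60],[[0,0,0],[0,0,-0.5],60],[[0,0,0],[0,0,-0.6],60],[[0,0,0],[0,0,-0.6],60]]' 50
python3 - <<'E'
from h import *
st=bot.read_state(); p,d=bot.read_camera('side'); C=cloud('side',d)
cv2.imwrite('pics/b.png',cv2.resize(p[90:160,240:340],(800,560)))
E
```

```text
18.700000000000003
time_s: 3.3
position: [473.4, -403.3, -27.4]
orientation: [-3.139, 0.001, 0.222]
force: [-0.2, 0.5, 0.2]
grip_width: 51.2
gripper_force: 0.0
```

View pics/b.png

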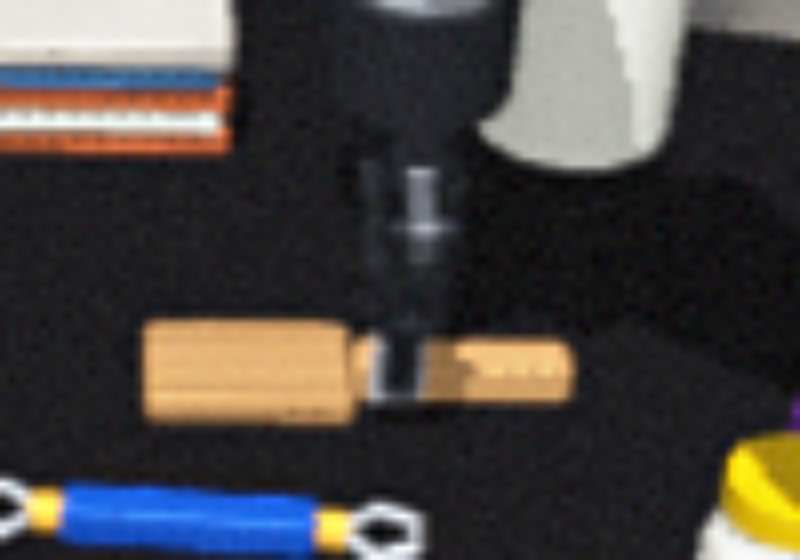

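The near fingertip sits over the handle at (395,405), about 12 mm above the table. I'll go slightly lower, close and lift.

```bash
python3 -m pendant '[[[0,0,0],[0,0,-0.13],60],[[0,0,0],[0,0,-0.13],60],[[0,0,0],[0,0,-0.13],0],[[0,0,0],[0,0,-0.13],0],[[0,0,0],[0,0,-0.13],0],[[0,0,0],[0,0,-0.13],0],[[0,0,0],[0,0,-0.13],0],[[0,0,0],[0,0,-0.13],0]]' 50
```

```text
time_s: 4.15
position: [474.6, -404.9, -31.5]
orientation: [3.141, -0.0, 0.222]
force: [0.6, 0.1, 4.0]
grip_width: 22.5
gripper_force: 51.1
```

```bash
python3 -m pendant '[[[0,0,0],[0,0,0.6],0],[[0,0,0],[0,0,1.5],0],[[0,0,0],[0,0,2.4],0],[[0,0,-1],[0.1,0.8,3],0],[[0,0,-2],[0.2,1.7,3],0],[[0,0,-3.04],[0.3,2.7,3],0],[[0,0,-3.04],[0.4,3.7,3],0],[[0,0,-3.04],[0.5,4.7,3],0],[[0,0,-3.04],[0.6,5.7,3],0],[[0,0,-3.04],[0.7,6.7,3],0],[[0,0,-3.04],[0.8,7.7,3],0],[[0,0,-3.04],[0.9,8.7,3],0],[[0,0,-3.04],[1,9.7,3],0],[[0,0,-3.04],[1.1,10.7,3],0],[[0,0,-3.04],[1.2,11.7,3],0],[[0,0,-3.04],[1.3,12.6,3],0],[[0,0,-3.04],[1.41,13.4,3],0],[[0,0,-3.04],[1.41,13.89,3],0],[[0,0,-3.04],[1.41,13.89,3],0]]' 50;python3 -m pendant '[[[0,0,0],[0,0,0],0],[[0,0,0],[0,0,0],0]]'
```

```text
time_s: 6.05
position: [543.7, 293.0, 117.1]
orientation: [-3.141, 0.001, -0.198]
force: [-0.1, -0.3, -0.9]
grip_width: 22.7
gripper_force: 50.6
time_s: 6.25
position: [544.6, 288.9, 117.6]
orientation: [3.141, 0.001, -0.203]
force: [-0.3, -0.6, -1.0]
grip_width: 22.1
gripper_force: 50.6
```

```bash
python3 -m pendant '[[[0,0,0],[0,0,-0.8],0],[[0,0,0],[0,0,-1.6],0],[[0,0,0],[0,0,-2.1],0],[[0,0,0],[0,0,-2.3],0],[[0,0,0],[0,0,-2.34],0],[[0,0,0],[0,0,-2.34],0]]'; python3 -m pendant '[[[0,0,0],[0,0,0],50],[[0,0,0],[0,0,0],50],[[0,0,0],[0,0,0],50],[[0,0,0],[0,0,0],50],[[0,0,0],[0,0,0.6],50],[[0,0,0],[0,0,1.4],50],[[0,0,0],[0,0,2.3],50],[[0,0,0],[0,0,2.34],50]]'
python3 - <<'E'
from h import *
p,d=bot.read_camera('wrist'); np.savez('w1.npz',p=p,d=d); T,W=wcloud(d)
m=(W[...,2]>36)&(W[...,2]<70)&(p[...,0]<200)&(p[...,2]>200)&(p[...,2]-p[...,0].astype(int)>50)
X=W[m]-[540.6,211.1,0]; y=-.203; Rm=np.array([[np.cos(y),np.sin(y)],[-np.sin(y),np.cos(y)]]); X[:,:2]=X[:,:2]@Rm.T
print(m.sum(),X.min(0).round(),X.max(0).round())
E
```

```text
time_s: 6.85
position: [546.0, 289.8, 2.3]
orientation: [-3.141, -0.002, -0.203]
force: [0.8, -0.1, -0.2]
grip_width: 22.4
gripper_force: 50.6
time_s: 7.65
position: [549.7, 291.7, 126.1]
orientation: [-3.135, -0.012, -0.202]
force: [0.6, 0.3, 0.6]
grip_width: 42.6
gripper_force: 0.0
6849 [-86.  51.  36.] [ 86. 101.  45.]
```

```bash
python3 -m pendant '[[[0,0,0.8],[-0.02,-0.8,0.2],50],[[0,0,1.6],[-0.04,-1.7,0.2],50],[[0,0,2.36],[-0.06,-2.7,0.2],50],[[0,0,2.36],[-0.08,-3.7,0.2],50],[[0,0,2.36],[-0.1,-4.7,0.2],50],[[0,0,2.36],[-0.12,-5.7,0],50],[[0,0,2.36],[-0.14,-6.7,0],50],[[0,0,2.36],[-0.16,-7.7,0],50],[[0,0,2.36],[-0.18,-8.7,0],50],[[0,0,2.36],[-0.2,-9.7,0],50],[[0,0,2.36],[-0.22,-10.6,-0.4],50],[[0,0,2.36],[-0.22,-11.3,-0.9],50],[[0,0,2.36],[-0.22,-11.52,-1.5],50],[[0,0,2.36],[-0.22,-11.52,-1.5],50],[[0,0,2.36],[-0.22,-11.52,-1.5],50]]'
python3 - <<'E'
from h import *
st=bot.read_state(); p,d=bot.read_camera('wrist'); T,W=wcloud(d,st)
h=cv2.cvtColor(p,cv2.COLOR_BGR2HSV)
m=(h[...,0]>95)&(h[...,0]<125)&(h[...,1]>120)&(h[...,2]>80)&(W[...,2]<30)&(W[...,2]>-5)
X=W[m]; print(m.sum(),X.mean(0).round(1),'tcp',st['position'].round(1)); b=cv2.minAreaRect(X[:,:2].astype(np.float32)); print(b)
print('tool frame',T[m].mean(0),T[m].min(0),T[m].max(0))
E
```

```text
time_s: 9.2
position: [532.9, -284.8, 41.8]
orientation: [-3.139, 0.002, 0.127]
force: [0.3, 0.2, 0.3]
grip_width: 42.6
gripper_force: 0.0
3601 [ 536.9 -285.2   14.4] tcp [ 532.9 -284.8   41.8]
((529.8037719726562, -286.075927734375), (106.16624450683594, 23.251359939575195), 7.089776039123535)
tool frame [ 4.03813012  0.94293726 27.38152275] [-56.15646007 -10.7865697   23.26772349] [49.92638123 12.63987441 45.04281856]
```

```bash
python3 -m pendant '[[[0,0,0],[-0.03,0,-0.7],50],[[0,0,0],[-0.03,0,-1.3],50],[[0,0,0],[-0.03,0,-1.5],50],[[0,0,0],[-0.03,0,-1.5],50],[[0,0,0],[-0.03,0,-1.5],0],[[0,0,0],[-0.03,0,-1.5],0],[[0,0,0],[-0.03,0,-1.5],0],[[0,0,0],[-0.03,0,-1.5],0],[[0,0,0],[-0.03,0,-1.5],0],[[0,0,0],[-0.03,0,-0.9],0],[[0,0,0],[-0.03,0,0],0],[[0,0,0],[-0.03,0,0.9],0],[[0,0,0],[-0.03,0,1.5],0]]' 50
```

```text
time_s: 10.55
position: [533.8, -287.2, 122.7]
orientation: [3.137, -0.004, 0.127]
force: [0.6, -0.6, -1.5]
grip_width: 18.2
gripper_force: 49.9
```

```bash
python3 -m pendant '[[[0,0,-0.8],[0.02,0.8,0.1],0],[[0,0,-1.6],[0.04,1.7,0.1],0],[[0,0,-2.36],[0.06,2.7,0.1],0],[[0,0,-2.36],[0.08,3.7,0.1],0],[[0,0,-2.36],[0.1,4.7,0.1],0],[[0,0,-2.36],[0.12,5.7,0.1],0],[[0,0,-2.36],[0.14,6.7,0.1],0],[[0,0,-2.36],[0.16,7.7,0.1],0],[[0,0,-2.36],[0.18,8.7,0.1],0],[[0,0,-2.36],[0.2,9.5,0.1],0],[[0,0,-2.36],[0.21,10.14,0],0],[[0,0,-2.36],[0.21,10.14,0],0],[[0,0,-2.36],[0.21,10.14,-0.8],0],[[0,0,-2.36],[0.21,10.14,-1.6],0],[[0,0,-2.36],[0.21,10.14,-2.1],0],[[0,0,-2.36],[0.21,10.14,-2.3],0],[[0,0,-2.36],[0.21,10.14,-2.33],0],[[0,0,-2.36],[0.21,10.14,-2.33],0]]'; python3 -m pendant '[[[0,0,0],[0,0,0],45],[[0,0,0],[0,0,0],45],[[0,0,0],[0,0,0],45],[[0,0,0],[0,0,0.1],45],[[0,0,0],[0,0,0.7],45],[[0,0,0],[0,0,1.5],45],[[0,0,0],[0,0,2.33],45]]'
python3 - <<'E'
from h import *
p,d=bot.read_camera('top'); C=cloud('top',d)
h=cv2.cvtColor(p,cv2.COLOR_BGR2HSV); m=(h[...,0]>95)&(h[...,0]<125)&(h[...,1]>120)&(h[...,2]>80); m[:145]=0;m[262:]=0;m[:,:115]=0;m[:,262:]=0
print(m.sum(),C[m].mean(0))
E
```

```text
time_s: 12.35
position: [544.0, 220.7, 2.7]
orientation: [-3.141, -0.002, -0.203]
force: [-0.3, 0.8, -0.6]
grip_width: 18.1
gripper_force: 49.9
time_s: 13.05
position: [542.2, 220.9, 119.1]
orientation: [3.141, 0.001, -0.202]
force: [0.5, 0.0, 0.6]
grip_width: 38.3
gripper_force: 0.0
128 [531.81773023 213.11532556  74.91801443]
```

```bash
python3 -m pendant '[[[0,0,0.9],[0.05,-0.8,0.2],45],[[0,0,1.9],[0.1,-1.7,0.2],45],[[0,0,2.8],[0.15,-2.7,0.2],85],[[0,0,3.72],[0.2,-3.7,0.2],85],[[0,0,3.72],[0.25,-4.7,0.1],85],[[0,0,3.72],[0.3,-5.7,0],85],[[0,0,3.72],[0.35,-6.6,-0.3],85],[[0,0,3.72],[0.41,-7.5,-0.8],85],[[0,0,3.72],[0.41,-7.99,-1.5],85],[[0,0,3.72],[0.41,-7.99,-2.2],85],[[0,0,3.72],[0.41,-7.99,-2.8],85],[[0,0,3.72],[0.41,-7.99,-3.04],85],[[0,0,3.72],[0.41,-7.99,-3.06],85],[[0,0,3.72],[0.41,-7.99,-3.06],0],[[0,0,3.72],[0.41,-7.99,-3.06],0],[[0,0,3.72],[0.41,-7.99,-3.06],0],[[0,0,3.72],[0.41,-7.99,-3.06],0],[[0,0,3.72],[0.41,-7.99,-3.06],0]]' 60
```

```text
time_s: 14.9
position: [565.5, -179.4, -32.3]
orientation: [3.138, -0.003, 0.317]
force: [0.3, 0.2, 7.9]
grip_width: 47.8
gripper_force: 62.5
```

```bash
python3 -m pendant '[[[0,0,0],[0,0,0.6],0],[[0,0,0],[0,0,1.5],0],[[0,0,0],[0,0,2.4],0],[[0,0,-0.9],[-0.05,0.6,3.06],0],[[0,0,-1.9],[-0.15,1.5,3.06],0],[[0,0,-2.8],[-0.25,2.4,3.06],0],[[0,0,-3.72],[-0.35,3.4,3.06],0],[[0,0,-3.72],[-0.45,4.4,3.06],0],[[0,0,-3.72],[-0.55,5.4,3.06],0],[[0,0,-3.72],[-0.65,6.2,3.06],0],[[0,0,-3.72],[-0.7,6.58,3.06],0],[[0,0,-3.72],[-0.7,6.58,3.06],0],[[0,0,-3.72],[-0.7,6.58,2.2],0],[[0,0,-3.72],[-0.7,6.58,1.4],0],[[0,0,-3.72],[-0.7,6.58,0.9],0],[[0,0,-3.72],[-0.7,6.58,0.7],0],[[0,0,-3.72],[-0.7,6.58,0.68],0],[[0,0,-3.72],[-0.7,6.58,0.68],0]]'; python3 -m pendant '[[[0,0,0],[0,0,0],72],[[0,0,0],[0,0,0],72],[[0,0,0],[0,0,0],72],[[0,0,0],[0,0,0.1],72],[[0,0,0],[0,0,0.7],72],[[0,0,0],[0,0,1.5],72],[[0,0,0],[0,0,2.38],72],[[0,0,0],[-1,-2,3.4],72],[[0,0,0],[-1,-3,3.4],72],[[0,0,0],[-1,-4,3.4],72],[[0,0,0],[-1.5,-5,3.4],72],[[0,0,0],[-1.5,-5,3.4],72],[[0,0,0],[-1.5,-5,3.4],72]]'
python3 - <<'E'
from h import *
st=bot.read_state(); p,d=bot.read_camera('top'); np.savez('t2.npz',p=p,d=d); w,_=bot.read_camera('wrist')
cv2.imwrite('pics/c.png',np.hstack([cv2.resize(p[145:285,115:255],(400,400)),cv2.resize(w[:,64:448],(400,400))])); print(st['q'])
E
```

```text
time_s: 16.7
position: [529.6, 149.9, 0.1]
orientation: [-3.141, -0.002, -0.203]
force: [-0.3, -0.3, 0.3]
grip_width: 47.6
gripper_force: 62.2
time_s: 18.0
position: [452.5, -103.0, 170.2]
orientation: [3.14, -0.002, -0.206]
force: [-0.3, -0.3, -0.1]
grip_width: 61.6
gripper_force: 0.0
[-4.84236183e-01 -1.21102575e-01  1.92330088e+00 -1.21912978e-03
  1.33719474e+00  1.29254776e+00]
```

View pics/c.png

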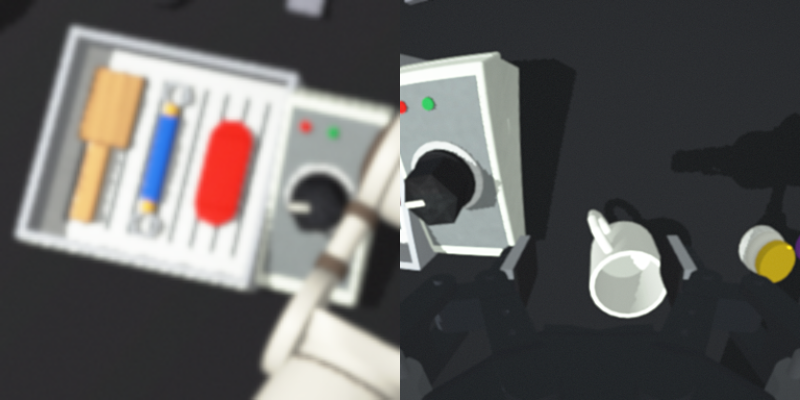

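All three tools lie inside the tray. In the left half the paddle is at (105,140), the loop tool at (162,160) and the rib at (223,172); the knob is at (318,203). Next I'll look along the knob's axis.

```bash
python3 -m pendant '[[[-0.17,-0.8,0],[0.1,0.7,0],60],[[-0.34,-1.6,0],[0.2,1.6,0],60],[[-0.505,-2.455,0],[0.37,2.4,-0.1],75],[[-0.505,-2.455,0],[0.37,2.69,-0.22],75],[[-0.505,-2.455,0],[0.37,2.69,-0.22],75],[[-0.505,-2.455,0],[0.37,2.69,-0.22],75],[[-0.505,-2.455,0],[0.37,2.69,-0.22],75]]'
cat > k.py <<'E'
from h import *
import sys
st=bot.read_state(); p,d=bot.read_camera('wrist'); T,W=wcloud(d,st); print(st['position'].round(1),st['q'].round(2))
y=-.203; cy,sy=np.cos(y),np.sin(y); a=.35
xd=np.array([cy,sy,0]); yd=np.array([-sy,cy,0]); n=np.cos(a)*np.array([0,0,1])-np.sin(a)*xd; xk=np.cross(yd,n)
B=np.c_[xk,yd,n]   # knob axes
Rt=R.from_euler('xyz',st['orientation']).as_matrix(); print('tool z . n',Rt[:,2]@n,'psi',np.degrees(np.arctan2(Rt[:,0]@yd,Rt[:,0]@xk)))
K=W@B; O=np.array([540.6,211.1,0])@B
L=K-O   # along xk, yd, n relative to dryer origin
g=(np.abs(p.astype(int)-p.mean(2,keepdims=True)).max(2)<25)
face=(p.mean(2)>90)&(p.mean(2)<175)&(L[...,1]<-135)&(L[...,1]>-235)&(d>0); 
hf=np.median(L[face][:,2]); print('face n-height',hf,face.sum())
top=(L[...,2]>hf+37)&(L[...,2]<hf+48)&(L[...,1]<-140)&(L[...,1]>-230)&(np.hypot(T[...,0],T[...,1])<60)&(T[...,2]>0)&(d>0)
X=L[top]; ht=np.median(X[:,2]); print('top',top.sum(),'h',ht-hf,X.min(0).round(1),X.max(0).round(1))
(c,r)=cv2.minEnclosingCircle(X[:,:2].astype(np.float32)); print('circle',c,r)
wh=top&(p.mean(2)>130); Y=L[wh][:,:2]; print('pointer px',wh.sum())
mu=Y.mean(0); v=np.linalg.svd(Y-mu)[2][0]; 
print('mean',mu,'axis deg',np.degrees(np.arctan2(v[1],v[0])),'from centre deg',np.degrees(np.arctan2(mu[1]-c[1],mu[0]-c[0])))
hull=cv2.convexHull(X[:,:2].astype(np.float32)); 
ang=np.radians(np.arange(0,60,.5)); w=[sum(np.ptp(X[:,:2]@[np.cos(t+k*np.pi/3),np.sin(t+k*np.pi/3)]) for k in range(3)) for t in ang]
print('flat normal deg (mod 60)',np.degrees(ang[int(np.argmin(w))]),'mean width',min(w)/3)
C3=B@(np.array([c[0],c[1],hf+26])+O); print('knob_axis world',C3,'n',n)
cv2.imwrite(sys.argv[1],cv2.resize(p[:,64:448],(500,500)))
E
python3 k.py pics/d.png
```

```text
time_s: 18.8
position: [472.7, 34.5, 159.0]
orientation: [3.141, -0.351, -0.203]
force: [0.2, 0.5, 0.4]
grip_width: 64.0
gripper_force: 0.0
[472.7  34.5 159. ] [-0.18 -0.41  2.22 -0.01  0.98  1.6 ]
tool z . n -0.9999993621775426 psi 0.012436346868161549
face n-height 79.78076505989536 15311
top 3710 h 40.97792178701489 [  -9.3 -210.7  116.8] [  46.6 -151.4  123.4]
circle (18.750329971313477, -180.86036682128906) 30.10544776916504
pointer px 220
mean [  16.30842466 -163.73886739] axis deg 97.05314420553681 from centre deg 98.11690792175736
flat normal deg (mod 60) 8.0 mean width 52.65071212311799
knob_axis world [485.86167426  37.71509432 105.79701128] n [-0.3358568   0.06913116  0.93937271]
```

View pics/d.png

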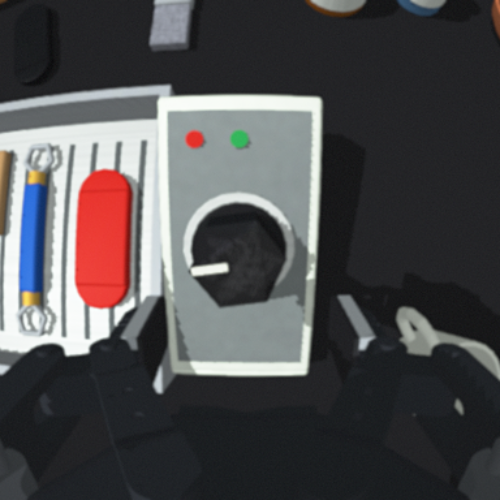

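Run:
```python
from h import *
p,d=bot.read_camera('wrist'); T,W=wcloud(d)
m=(np.abs(T[...,1])>25)&(np.abs(T[...,1])<55)&(np.abs(T[...,0])<16)&(T[...,2]>-90)&(T[...,2]<-15)&(d>0)
X=T[m]; print(m.sum(), np.sort(X[:,2])[-40:].round(0))
for s in (1,-1):
    Y=X[(X[:,1]*s>0)]; e=Y[Y[:,2]>np.percentile(Y[:,2],95)]; print(e.mean(0), Y[:,2].max())
```

```text
3831 [-46. -46. -46. -46. -46. -46. -46. -46. -46. -46. -46. -46. -46. -46.
 -46. -45. -45. -45. -45. -45. -45. -45. -45. -45. -45. -45. -45. -45.
 -45. -45. -45. -44. -44. -44. -44. -44. -44. -44. -44. -44.]
[  0.65502805  32.71193738 -47.31896578] -43.54869487312229
[  0.84260665 -31.94931104 -47.42731065] -43.82492329596408
```

The view along the axis shows the black hexagonal knob at (240,262) with its pointer to the left (θ≈82°). The flat normals sit at about 7.7° mod 60. I'll turn the hand to ψ≈97.7°, which leaves room for one long turn.

```bash
python3 -m pendant '[[[-0.34,0.07,0.96],[-0.09,0.13,0],90],[[-0.67,0.14,1.88],[-0.09,0.13,0],90],[[-1.01,0.21,2.82],[-0.09,0.13,0],90],[[-1.34,0.28,3.76],[-0.09,0.13,0],90],[[-1.68,0.35,4.7],[-0.09,0.13,0],90],[[-2.02,0.41,5.64],[-0.09,0.13,0],90],[[-2.35,0.48,6.58],[-0.09,0.13,0],90],[[-2.69,0.55,7.51],[-0.09,0.13,0],90],[[-3.02,0.62,8.45],[-0.09,0.13,0],90],[[-3.36,0.69,9.39],[-0.09,0.13,0],90],[[-3.7,0.76,10.33],[-0.09,0.13,0],90],[[-4.1,0.84,11.47],[-0.09,0.13,0],90],[[-4.1,0.84,11.47],[-0.09,0.13,0],90],[[-4.1,0.84,11.47],[-0.09,0.13,0],90],[[-4.1,0.84,11.47],[-0.09,0.13,0],90]]' 60; python3 k.py pics/e.png
```

```text
time_s: 20.4
position: [467.5, 41.2, 158.1]
orientation: [2.794, 0.045, 1.492]
force: [-0.2, 0.3, -0.4]
grip_width: 77.0
gripper_force: 0.0
[467.5  41.2 158.1] [-0.16 -0.42  2.23 -0.02  0.98 -0.08]
tool z . n -0.9999999604052556 psi 97.54077813361965
face n-height 79.7666633592623 15382
top 3716 h 40.9650909558587 [  -9.1 -210.1  116.8] [  45.3 -151.   123. ]
circle (18.49077606201172, -180.63771057128906) 29.88711166381836
pointer px 239
mean [  16.61562625 -163.79561021] axis deg -71.88843604748784 from centre deg 96.35297903231788
flat normal deg (mod 60) 8.0 mean width 52.36003113757378
knob_axis world [485.67248849  37.9813595  105.69476406] n [-0.3358568   0.06913116  0.93937271]
```

```bash
python3 -m pendant '[[[0,0,0],[0.25,-0.05,-0.7],90],[[0,0,0],[0.47,-0.09,-1.3],90],[[0,0,0],[0.63,-0.12,-1.75],90],[[0,0,0],[0.7,-0.135,-1.93],90],[[0,0,0],[0.72,-0.14,-2],90],[[0,0,0],[0.72,-0.14,-2],90],[[0,0,0],[0.72,-0.14,-2],0],[[0,0,0],[0.72,-0.14,-2],0],[[0,0,0],[0.72,-0.14,-2],0],[[0,0,0],[0.72,-0.14,-2],0],[[0,0,0],[0.72,-0.14,-2],0]]' 60; python3 -c "
from plant import bot;s=bot.read_state();print(s['moment'],s['force'],s['orientation'])"
```

```text
time_s: 21.55
position: [503.3, 34.6, 59.4]
orientation: [2.794, 0.046, 1.495]
force: [-8.5, 0.9, 10.8]
grip_width: 50.7
gripper_force: 61.1
[-0.05116581  0.91402925 -0.12520971] [-8.47080045  0.87923929 10.7883479 ] [2.79414    0.04613726 1.49492094]
```

```bash
cat > mo.py <<'E'
from h import *
s=bot.read_state(); y=-.203; xd=np.array([np.cos(y),np.sin(y),0]); yd=np.array([-np.sin(y),np.cos(y),0]); n=np.cos(.35)*np.array([0,0,1])-np.sin(.35)*xd; xk=np.cross(yd,n)
Rt=R.from_euler('xyz',s['orientation']).as_matrix(); print('psi',np.degrees(np.arctan2(Rt[:,0]@yd,Rt[:,0]@xk)).round(2),'Mn',s['moment']@n,'Fn',s['force']@n,'F',s['force'].round(1),'q6',s['q'][5].round(3),s['grip_width'].round(1))
E
python3 mo.py; python3 -m pendant '[[[0.17,-0.035,-0.47],[0,0,0],0],[[0.34,-0.07,-0.94],[0,0,0],0],[[0.59,-0.12,-1.64],[0,0,0],0],[[0.84,-0.17,-2.35],[0,0,0],0],[[1.09,-0.22,-3.05],[0,0,0],0],[[1.34,-0.28,-3.76],[0,0,0],0],[[1.6,-0.33,-4.46],[0,0,0],0],[[1.85,-0.38,-5.17],[0,0,0],0],[[2.1,-0.43,-5.87],[0,0,0],0],[[2.35,-0.48,-6.58],[0,0,0],0],[[2.6,-0.54,-7.28],[0,0,0],0],[[2.94,-0.605,-8.22],[0,0,0],0],[[2.94,-0.605,-8.22],[0,0,0],0]]'; python3 mo.py
```

```text
time_s: 22.85
position: [503.0, 34.6, 59.3]
orientation: [2.974, -0.309, 0.304]
force: [-11.8, 1.3, 10.8]
grip_width: 50.9
gripper_force: 61.4Traceback (most recent call last):
  File "mo.py", line 3, in <module>
    Rt=R.from_euler('xyz',s['orientation']).as_matrix(); print('psi',np.degrees(np.arctan2(Rt[:,0]@yd,Rt[:,0]@xk)).round(2),'Mn',s['moment']@n,'Fn',s['force']@n,'F',s['force'].round(1),'q6',s['q'][5].round(3),s['grip_width'].round(1))
                                                                                                                                                                                                                 ^^^^^^^^^^^^^^^^^^^^^
AttributeError: 'float' object has no attribute 'round'
Traceback (most recent call last):
  File "mo.py", line 3, in <module>
    Rt=R.from_euler('xyz',s['orientation']).as_matrix(); print('psi',np.degrees(np.arctan2(Rt[:,0]@yd,Rt[:,0]@xk)).round(2),'Mn',s['moment']@n,'Fn',s['force']@n,'F',s['force'].round(1),'q6',s['q'][5].round(3),s['grip_width'].round(1))
                                                                                                                                                                                                                 ^^^^^^^^^^^^^^^^^^^^^
AttributeError: 'float' object has no attribute 'round'
```

```bash
sed -i "s/,s\['grip_width'\].round(1)//" mo.py; python3 mo.py; python3 -m pendant '[[[0.17,-0.035,-0.47],[0,0,0],0],[[0.34,-0.07,-0.94],[0,0,0],0],[[0.5,-0.105,-1.41],[0,0,0],0],[[0.67,-0.14,-1.88],[0,0,0],0],[[0.67,-0.14,-1.88],[0,0,0],0]]'; python3 mo.py
```

```text
psi 27.58 Mn -0.06163056474628753 Fn 14.196349766062028 F [-11.8   1.3  10.8] q6 1.146
time_s: 23.35
position: [503.0, 34.6, 59.3]
orientation: [3.067, -0.343, 0.013]
force: [-11.3, -0.3, 10.4]
grip_width: 51.0
gripper_force: 61.4
psi 11.66 Mn -0.12611318092189444 Fn 13.53568336436155 F [-11.3  -0.3  10.4] q6 1.425
```

```bash
python3 -m pendant '[[[0.17,-0.035,-0.47],[0,0,0],0],[[0.34,-0.07,-0.94],[0,0,0],0],[[0.42,-0.09,-1.17],[0,0,0],0],[[0.42,-0.09,-1.17],[0,0,0],0]]'; python3 mo.py
```

```text
time_s: 23.75
position: [503.0, 34.7, 59.3]
orientation: [3.13, -0.351, -0.171]
force: [-10.8, 2.0, 10.3]
grip_width: 50.9
gripper_force: 61.4
psi 1.73 Mn -0.11477313238883073 Fn 13.466453860706796 F [-10.8   2.   10.3] q6 1.598
```

```bash
python3 -m pendant '[[[0.17,-0.035,-0.47],[0,0,0],0],[[0.34,-0.07,-0.94],[0,0,0],0],[[0.42,-0.09,-1.17],[0,0,0],0],[[0.42,-0.09,-1.17],[0,0,0],0]]' >/dev/null; python3 mo.py
```

```text
psi -8.25 Mn -0.07824793312942965 Fn 15.085954235526371 F [-10.8   1.4  12.1] q6 1.772
```

```bash
python3 -m pendant '[[[0.17,-0.035,-0.47],[0,0,0],0],[[0.34,-0.07,-0.94],[0,0,0],0],[[0.42,-0.09,-1.17],[0,0,0],0],[[0.42,-0.09,-1.17],[0,0,0],0]]' >/dev/null; python3 mo.py
```

```text
psi -18.22 Mn -0.11057646074691187 Fn 13.499507295663332 F [-9.9  2.3 10.7] q6 1.946
```

```bash
python3 -m pendant '[[[0.17,-0.035,-0.47],[0,0,0],0],[[0.34,-0.07,-0.94],[0,0,0],0],[[0.42,-0.09,-1.17],[0,0,0],0],[[0.42,-0.09,-1.17],[0,0,0],0]]' >/dev/null; python3 mo.py
```

```text
psi -27.89 Mn 1.223936041545656 Fn 12.436411812510885 F [-8.5  2.  10.1] q6 2.117
```

```bash
python3 -m pendant '[[[0.17,-0.035,-0.47],[0,0,0],0],[[0.25,-0.05,-0.7],[0,0,0],0],[[0.25,-0.05,-0.7],[0,0,0],0]]' >/dev/null; python3 mo.py
```

```text
psi -33.7 Mn 1.6733893506399449 Fn 2.2487446514695537 F [ 0.9 -6.1  3.2] q6 2.221
```

The stop shows as a sharp rise: 0.1 → 1.2 → 1.7 N m. I'll release, retreat along the axis and check.

```bash
python3 -m pendant '[[[0,0,0],[0,0,0],90],[[0,0,0],[0,0,0],90],[[0,0,0],[0,0,0],90],[[0,0,0],[0,0,0],90],[[0,0,0],[-0.13,0.03,0.38],90],[[0,0,0],[-0.4,0.08,1.13],90],[[0,0,0],[-0.67,0.14,1.88],90],[[0,0,0],[-0.67,0.14,1.88],90],[[0,0,0],[-0.67,0.14,1.88],90]]'; python3 k.py pics/f.png
```

```text
time_s: 26.15
position: [470.4, 41.6, 153.2]
orientation: [-2.937, -0.292, -0.829]
force: [0.6, 0.3, -0.9]
grip_width: 76.6
gripper_force: 0.0
[470.4  41.6 153.2] [-0.16 -0.41  2.23 -0.02  0.96  2.22]
tool z . n -0.9999872560743952 psi -34.13892259767052
face n-height 79.80252529347214 15894
top 3861 h 40.95903608616459 [  -8.4 -210.2  116.8] [  45.5 -151.4  123.2]
circle (18.4522762298584, -180.89773559570312) 30.076913833618164
pointer px 258
mean [  33.64886744 -187.65384222] axis deg 138.30282972922623 from centre deg -23.968993502322988
flat normal deg (mod 60) 3.5 mean width 52.28343472065552
knob_axis world [485.57259766  37.73644428 105.71525027] n [-0.3358568   0.06913116  0.93937271]
```

View pics/f.png

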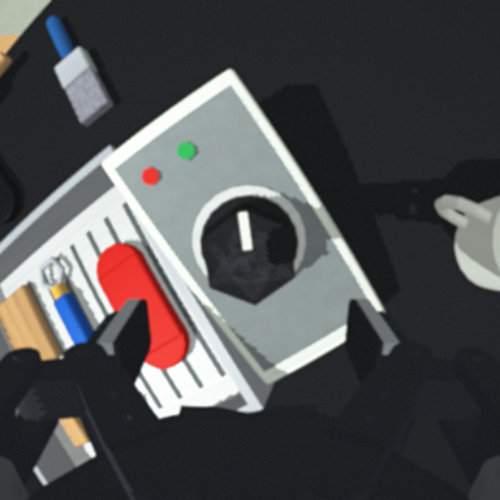

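The pointer now points up-slope and slightly right, at (245,230). θ is about 206.5°, or 3.60 rad, which matches the stop felt at ψ≈-27°. The tools still lie in the tray and the hand is clear, so I'm handing in.

```bash
python3 -c "
from plant import bot; print(bot.close_job())"
```

```text
the job is handed in; nothing more can be done
None
```

The paddle, loop tool and red rib lie flat in the dryer tray, the heat knob is at its clockwise stop (about 3.6 rad) and released, and the job was handed in at about 26 s; I saw no verdict.

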